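# Push the mixer gearbox into third

## Robot

A 7-joint arm with a two-finger parallel gripper is mounted at the origin on the work surface. World frame = base frame: x ahead of the robot, y to its left, z up, the work surface at z = 0. Lengths are in m, angles in rad, forces in N, time in s.
With the tool pointing down it reaches from about 0.4 to 0.85 m from the base axis. Payload 10.4 kg.
Tool frame: the origin (TCP) lies at the very end of the fingers, on their centre line; the grasp point (between the pads) lies 19 mm behind it; z points along the fingers, y is the line along which they close (so a half turn about z gives the same grasp; the last joint's range is limited). The gripper opens to 87 mm and grips with 3 to 60 N. Pads are 19 mm wide; open, the fingers measure 117 mm over their backs; the gripper's body (75 mm by 190 mm) begins 51 mm behind the grasp point.
Start: joints at [1.32, 0.332, -0.065, 1.46, 0.022, 1.35, -0.088], TCP at [0.141, -0.609, 0.223] pointing down, gripper open.
Joint ranges: [-2.6, 2.6], [-0.5, 2.12], [-1.47, 1.34], [0.16, 2.42], [-1.27, 4.41], [0.06, 2.06], [-2.6, 2.6]. Speed limits (rad/s): [2.22, 2.22, 2.79, 2.79, 3.14, 3.14, 3.14].

## Interface

Orientations are given as a unit quaternion [x, y, z, w].
In Python, from bench import r gives the robot as it stands.
- The arm moves only by the shell command python3 -m crank 'ROWS' [FORCE]. ROWS is JSON, a list that holds one entry, the list of rows, each a list of 5 numbers: the shift along the tool's x, y, z in mm, then the turn about the tool's z in degrees, then the opening, from -1 (shut) to 1 (fully open). A call has 1 to 20 rows; each row is the pose to reach, as a shift and turn from the pose commanded when the call began, along the tool's axes at that moment; what a row does not reach only later rows make up. A row lasts 1/10 s, in which the tool goes at most 50 mm and 8.59 degrees, less where a joint would pass 70% of its speed; a pose out of reach is approached as far as the arm can. A call with a gripper value outside its range is refused whole. The fingers move at their own pace and stop on an object; FORCE is the grip in N (left out, the last holds). Time passes only in rows, so rows that repeat a pose let the fingers close. It gives the time, the measured TCP pose, the force, the opening and the grip force at its end, in the units of the state.
- r.read_state(): the state, without advancing time (a new reading comes with each control period).
- r.camera(name): name is "scene" or "top"; returns a dict with "image" (480x640x3 uint8, red, green, blue), "vfov" (degrees; the focal length in pixels is half the picture's height over the tangent of half this angle, whatever the lens; pixels are square), "cx", "cy" (the principal point, pixels), "eye" and "attitude" of the camera in the world. Camera axes: x right, y down, z forward; pixel columns grow to the right and rows downward; lengths in m; the calibration is good to about 2 mm. A picture is of the moment at which its call begins. There is no depth.
- r.close_job(): hands the job in; it is judged then, once.
The state is a dict: "time": time; "joint_positions": joint angles; "joint_vel": joint speeds; "joint_torque": joint torques, N m; "ee_pos": TCP position; "eef_rot": TCP orientation; "ft_force": force on the tool from outside, world axes, zero at the start; "torque": the same for the moment, N m; "width": finger opening in m; "grip_force": force on a finger pad.
Only numpy, scipy, OpenCV 4.12 (cv2) and the standard library are available. Lean on these libraries where they do the work, as an engineer would, in place of code of your own. Each camera call takes 0.05 s, during which the arm holds its last target. There are 200 camera calls.

## Task

Put the red mixer gearbox into third gear: push its gear lever along the left-hand slot to neutral, across to the right, then forward (away from the robot) fully home into the slot marked with three red dots, and leave it there. Only push the lever with the fingers, never grip it or force it, and do not let it go into the fourth slot. Leave the tools and parts lying around the gearbox where they are.

Things in the scene. Friction and masses are not known exactly. Their poses are not given: they have to be found in the camera images.
- gearbox: Red cast gearbox, fixed; housing 250 (x) x 200 (y) x 110 mm high on a foot flange 290 x 235 x 12 mm. Origin: centre of its underside, on the bench. +x is 'forward' (away from the robot, turned up to 0.4 rad), +y its left, z up. An aluminium gate plate 110 x 110 x 8 mm with an H-shaped opening lies on top. The lever pivots inside, on the gearbox's vertical axis 34 mm above the bench.
- gate_centre (a point): Middle of the H, upper face of the plate (118 mm above the bench); axes as the gearbox. Two slots along x at y = +20 and -20 mm, 14 mm wide, ends at x = +-25 mm, joined at x = 0 by a cross channel 14 mm wide (neutral); inner corners rounded 5 mm. The 10 mm stem moves only inside the H. First slot: left forward (1 dot), second: left rear (2), third: right forward (3 red), fourth: right rear (4).
- slot3 (a point): Third slot: the point on the plate's upper face where the stem stands when fully home there, x = +20, y = -20 mm from the gate's centre.
- knob (a point): Centre of the black gear knob with a red cap, on the lever 165 mm from the pivot (199 mm above the bench when upright, some 10 mm lower when leaning). Round, pear-shaped, 44 mm in diameter at the widest (4 mm above this point), from 22 mm below to 23 mm above. Below it a collar of 18 mm and the stem of 10 mm diameter. It travels about 40 mm each way from upright.
- select (a joint): Sideways angle of the lever (rad): 0 upright, growing to the gearbox's right (-y); about -0.25 in the left slots, +0.25 in the right ones, stopped by the gate near +-0.275. Starts in the left slot. Moving it takes about 3 N at the knob; it stays where it is left.
- shift (a joint): Fore-and-aft angle of the lever (rad): 0 in neutral, growing forward (+x of the gearbox), about +0.25 fully home in a forward slot, -0.25 in a rear one. Crossing over needs it near 0 (within 0.03; the rounded corners lead it in from 0.06). Starts anywhere from -0.22 to 0.22. Moving it takes about 3 N at the knob; it stays where it is left.
- screwdriver: Loose screwdriver, yellow handle, lying on the bench to the right of the gearbox; leave alone.
- oil_can: Loose blue spray-oil can, 60 mm in diameter, 150 mm high, standing on the bench to the left of the gearbox; leave alone. Origin at the centre of its underside.
- bearing: Loose steel bearing ring, 52 mm in diameter, 15 mm high, lying on top of the gearbox housing, behind the gate plate (robot's side); leave alone. Origin at the centre of its underside.

How it is judged:
On the way, in this order (a step that is already met when the one before it is completed fails the run):
1. the lever stands in the cross channel at its right-hand end (select above 0.2 rad, shift within 0.1 of neutral) (value of joint select above 0.2 rad and value of joint shift between -0.1 and 0.1 rad), for 0.05 s.
2. the lever is home in the third slot (select and shift both above 0.2 rad) (value of joint each of select, shift above 0.2 rad), for 0.2 s.
At the end, for the whole second after the job is handed in: The lever rests in the third slot, right and forward: select and shift both above 0.2 rad (fully home is about 0.25), not moving (under 0.05 rad/s); each tool and part within 30 mm of where it began (all of step 2 and velocity of joint select between -0.05 and 0.05 rad/s and velocity of joint shift between -0.05 and 0.05 rad/s and distance of each of screwdriver, oil_can, bearing from where it was at the start of the episode below 0.03 m); the robot touches nothing.
It fails at once if the lever enters the fourth slot (right rear: select above 0.15 and shift below -0.13 rad) (value of joint select above 0.15 rad and value of joint shift below -0.13 rad).
It fails at once if the fingers bear on the lever or gearbox with more than 30 N, as in gripping or forcing it (contact force between the fingers and gearbox above 30 N).
It fails at once if a tool or part beside the gearbox is moved by more than 30 mm (distance of any of screwdriver, oil_can, bearing from where it was at the start of the episode above 0.03 m).
It also fails if it takes over 51 s, if anything falls off the work surface, if the arm or the gripper's body presses on something with over 40 N, if the wrist force passes 120 N, or if a joint passes its speed limit or range.

## Working session

There is one attempt and no reset: what is moved stays moved. The work goes in short steps, Python scripts to look and compute and a shell command to move; the robot and the scene stay as the last step left them, time stands still between calls to the robot, and variables do not carry over. Pictures are saved under pics/ and viewed, at most 11 in all, crops included, and the job is handed in when it is done.

```bash
mkdir -p pics; python3 - <<'E'
from bench import r
import cv2
for n in("scene","top"):
    c=r.camera(n); cv2.imwrite(f"pics/{n}0.png",c["image"][:,:,::-1]); print({k:v for k,v in c.items() if k!="image"})
s=r.read_state();print(s["time"],s["ee_pos"],s["eef_rot"],s["width"],s["ft_force"])
E
```

```text
{'vfov': 43.17952469853543, 'cx': 311.5212998209518, 'cy': 245.13015895478375, 'eye': array([ 1.03346642, -0.39377018,  1.16742339]), 'attitude': array([ 0.87354467,  0.40375186, -0.11507162, -0.24629794])}
{'vfov': 48.66506580248959, 'cx': 315.9965159675158, 'cy': 239.7578704893163, 'eye': array([0.46393669, 0.0230348 , 1.14154599]), 'attitude': array([ 0.70941693, -0.70334256,  0.03367422, -0.03004831])}
0.1 [ 0.14102867 -0.60853174  0.22183267] [ 9.93525517e-01  1.13607361e-01 -1.03646937e-04 -6.35270714e-04] 0.08678303516891901 [-1.10223806 -0.15536162  0.0909117 ]
```

View pics/scene0.png

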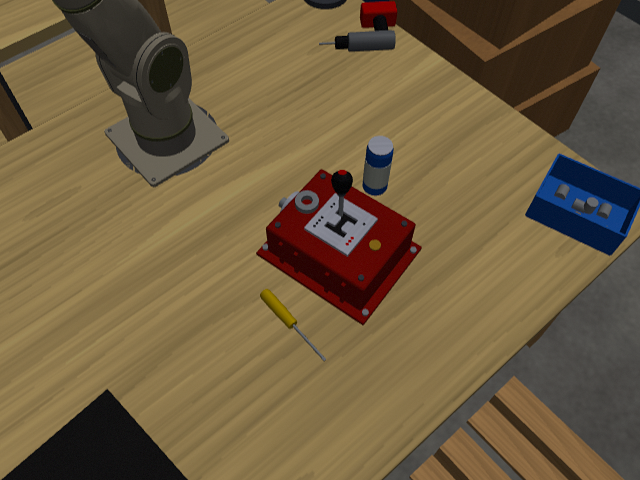

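View pics/top0.png

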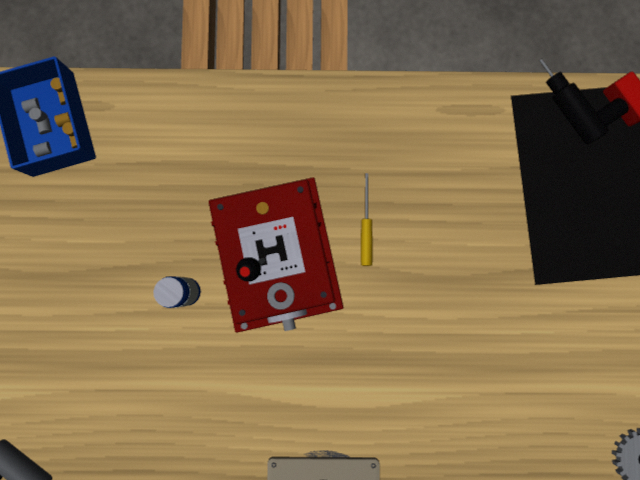

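```bash
cat > h.py <<'E'
import numpy as np, cv2
from scipy.spatial.transform import Rotation as R
from scipy.optimize import least_squares
def K(c): return 240/np.tan(np.radians(c["vfov"])/2)
def proj(c,P):
    p=(np.atleast_2d(P)-c["eye"])@R.from_quat(c["attitude"]).as_matrix()
    return p[:,:2]/p[:,2:]*K(c)+[c["cx"],c["cy"]]
def onz(c,uv,z):
    d=R.from_quat(c["attitude"]).apply([(uv[0]-c["cx"])/K(c),(uv[1]-c["cy"])/K(c),1])
    return c["eye"]+d*(z-c["eye"][2])/d[2]
def gb(g,P): # g=x,y,yaw
    P=np.atleast_2d(P).astype(float); q=P.copy(); q[:,:2]=P[:,:2]@np.array([[np.cos(g[2]),np.sin(g[2])],[-np.sin(g[2]),np.cos(g[2])]])+[g[0],g[1]]; return q
def knob(sel,sh):
    t=np.array([np.tan(sh),-np.tan(sel),1]); return np.array([0,0,.034])+.165*t/np.linalg.norm(t)
E
python3 - <<'E'
from bench import r
from h import *
C={n:r.camera(n) for n in("scene","top")}
box={"scene":(300,190,385,260),"top":(230,205,312,290)}
for n,c in C.items():
    im=c["image"].astype(int); x0,y0,x1,y1=box[n]; m=np.zeros((480,640),np.uint8)
    m[y0:y1,x0:x1]=(im[y0:y1,x0:x1].min(2)>120)
    cn,_=cv2.findContours(m,0,2); k=max(cn,key=cv2.contourArea)
    if n=="top":
        rc=cv2.minAreaRect(k); b=cv2.boxPoints(rc); print(n,rc)
        for p in b: print(p,onz(c,p,.118)[:2])
        print("ctr",onz(c,rc[0],.118))
    else: print(n,cv2.boxPoints(cv2.minAreaRect(k)), cv2.approxPolyDP(k,4,True)[:,0].tolist())
    x0,y0,x1,y1={"scene":(325,160,362,205),"top":(230,250,265,288)}[n]
    s=im[y0:y1,x0:x1]; q=np.argwhere(s.max(2)<45); print("black bbox",q.min(0)+[y0,x0],q.max(0)+[y0,x0])
    hh=cv2.resize(c["image"][y0-60:y1+60,x0-60:x1+80],None,fx=3,fy=3,interpolation=2)
    cv2.imwrite(f"pics/crop_{n}.png",hh[:600,:800,::-1]); print("origin",x0-60,y0-60)
E
```

```text
scene [[304.54535 227.31424]
 [328.97833 188.44354]
 [376.      218.     ]
 [351.56702 256.8707 ]] [[335, 194], [305, 227], [347, 254], [376, 218], [344, 199], [344, 210], [358, 221], [354, 226], [347, 222], [342, 227], [347, 234], [338, 236], [323, 226], [340, 218], [334, 213]]
black bbox [172 331] [204 352]
origin 265 100
top ((270.9408264160156, 249.87234497070312), (56.08017349243164, 56.354923248291016), 77.6609115600586)
[237.42218 228.50142] [0.57704208 0.17066779]
[292.4753  216.45854] [0.60154491 0.06426383]
[304.45947 271.2433 ] [0.49540221 0.03987789]
[249.40634 283.28613] [0.47139947 0.14537392]
ctr [0.53608817 0.10505818 0.118     ]
black bbox [250 236] [280 264]
origin 170 190
```

View pics/crop_top.png

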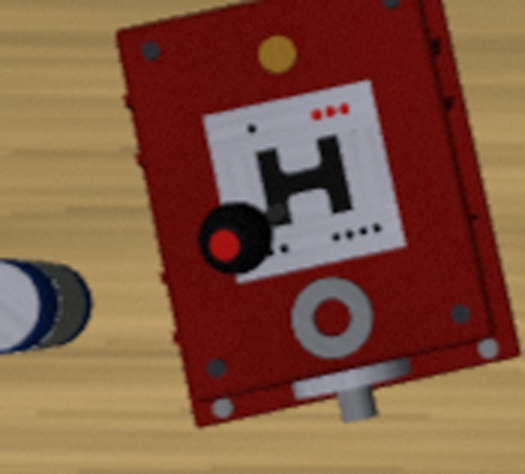

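View pics/crop_scene.png

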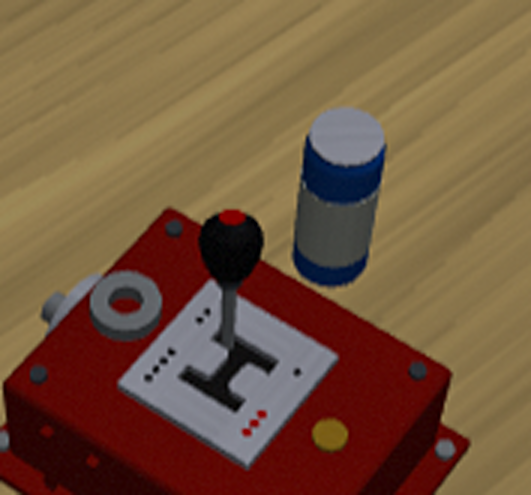

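The top crop shows the knob disc at about (248.7, 269.3), with the lever in the left rear slot. In the scene crop the knob is at about (342.3, 181.7). The plate centre is at about (271, 250), and its 56 px side matches 110 mm. Next I compute the lever angles and the approach point.

```bash
cat >> h.py <<'E'
G=np.array([.5361,.1050,.215])
def lever(C,uv,g=G):
    def f(a):
        k=knob(*a); k=k+.004*(k-[0,0,.034])/.165
        return np.concatenate([proj(C[n],gb(g,k))[0]-uv[n] for n in uv])
    s=least_squares(f,[-.25,0]); return s.x,s.fun
def totool(s,P): return R.from_quat(s["eef_rot"]).inv().apply(np.asarray(P)-s["ee_pos"])*1e3
def ingb(s,g=G):
    d=np.array(s["ee_pos"])-[g[0],g[1],0];c,q=np.cos(g[2]),np.sin(g[2]); return np.array([c*d[0]+q*d[1],-q*d[0]+c*d[1],d[2]])*1e3
E
python3 - <<'E'
from bench import r
from h import *
C={n:r.camera(n) for n in("scene","top")}
uv={"scene":[342.3,181.7],"top":[248.7,269.3]}
a,f=lever(C,uv);print(a,f)
for n in uv: print(n,lever({n:C[n]},{n:uv[n]}))
# check gate plate corners in scene
print(proj(C["scene"],gb(G,[[.055,.055,.118],[.055,-.055,.118],[-.055,-.055,.118],[-.055,.055,.118]])))
s=r.read_state();k=knob(*a);print("knob gb",k, gb(G,k))
t=[k[0]-.075,k[1],.17];print("target tool mm",totool(s,gb(G,t)[0]),np.degrees(G[2]-2*np.arctan2(s["eef_rot"][1],s["eef_rot"][0])))
E
```

```text
[-0.241864   -0.18472935] [-0.83340071 -2.25161674  0.24482632 -1.40381439]
scene (array([-0.21022693, -0.14957481]), array([-5.68434189e-14,  0.00000000e+00]))
top (array([-0.24865935, -0.1994126 ]), array([0.00000000e+00, 5.68434189e-14]))
[[377.3067689  217.29640818]
 [346.63739225 253.31402716]
 [303.42827781 225.68939516]
 [334.78659684 191.61032995]]
knob gb [-0.02945365  0.03888487  0.19162439] [[0.49902849 0.13670574 0.19162439]]
target tool mm [ 441.96104698 -646.29627107   52.6130303 ] -0.7331991569069598
```

```bash
python3 -m crank '[[[30,-45,0,0.7,-1],[57,-83,0,0.7,-1],[85,-125,0,0.7,-1],[113,-165,0,0.7,-1],[140,-205,0,0.7,-1],[168,-246,0,0.7,-1],[196,-287,0,0.7,-1],[225,-329,0,0.7,-1],[252,-369,0,0.7,-1],[280,-410,0,0.7,-1],[308,-450,0,0.7,-1],[336,-491,0,0.7,-1],[364,-532,0,0.7,-1],[390,-570,0,0.7,-1],[415,-607,10,0.7,-1],[430,-630,20,0.7,-1],[442,-646,30,0.7,-1],[442,-646,45,0.7,-1],[442,-646,52,0.7,-1],[442,-646,52,0.7,-1]]]' 5
python3 - <<'E'
from bench import r
from h import *
s=r.read_state();print(s["time"],ingb(s),s["width"],s["ft_force"],2*np.arctan2(s["eef_rot"][1],s["eef_rot"][0]))
c=r.camera("top");cv2.imwrite("pics/t1.png",cv2.resize(c["image"][190:350,170:370],None,fx=3,fy=3)[:,:,::-1])
c=r.camera("scene");cv2.imwrite("pics/s1.png",cv2.resize(c["image"][100:280,240:440],None,fx=3,fy=3)[:,:,::-1])
E
```

```text
time: 2.3
ee_pos: [0.4252, 0.1198, 0.1698]
eef_rot: [0.994, 0.107, -0.001, -0.0]
ft_force: [-0.6, -0.3, 0.6]
width: 0.0006
grip_force: 0.0
2.3 [-105.18147726   38.12331553  169.7924319 ] 0.0005608550759070722 [-0.60767212 -0.26294513  0.55216069] 0.21529035456023476
```

View pics/s1.png

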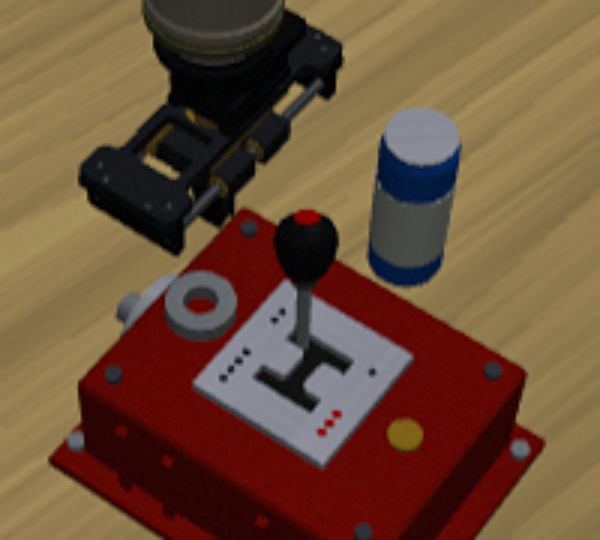

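```bash
python3 -m crank '[[[25,0,0,0,-1],[35,0,0,0,-1],[40,0,0,0,-1],[44,0,0,0,-1],[48,0,0,0,-1],[52,0,0,0,-1],[56,0,0,0,-1],[60,0,0,0,-1],[60,0,0,0,-1]]]'
cat >> h.py <<'E'
def cap(c,guess):
    x0,y0=[int(v)-28 for v in guess]; im=c["image"][y0:y0+56,x0:x0+56].astype(int)
    m=((im[:,:,0]>im[:,:,1:].max(2)+90)&(im[:,:,0]>150)).astype(np.uint8)
    n,l,st,ce=cv2.connectedComponentsWithStats(m)
    return [(st[i,4],ce[i]+[x0,y0]) for i in range(1,n)]
def scap(c,a,h=.022):
    k=knob(*a); return proj(c,gb(G,k+h*(k-[0,0,.034])/.165))[0]
def look(r,name,a):
    s=r.read_state();print(s["time"],"tcp",ingb(s).round(1),"F",np.round(s["ft_force"],1))
    c=r.camera("scene"); g=scap(c,a)
    for n,u in cap(c,g):
        if n<3: continue
        q=least_squares(lambda x:scap(c,x)-u,a).x; print(n,u,"sel,shift",q)
    im=cv2.resize(c["image"][100:280,240:440],None,fx=3,fy=3)[:,:,::-1]
    cv2.imwrite(f"pics/{name}.png",im)
E
python3 - <<'E'
from bench import r
from h import *
im=cv2.imread("pics/s1.png");print(im[216,308])
look(r,"s2",[-.245,-.1])
E
```

```text
time: 3.3
ee_pos: [0.4848, 0.1334, 0.1705]
eef_rot: [0.994, 0.108, 0.0, -0.0]
ft_force: [-3.1, 0.8, 2.0]
width: 0.0006
grip_force: 1.4
[  0   0 133]
3.3 tcp [-44.   38.7 170.5] F [-3.1  0.8  2. ]
```

View pics/s2.png

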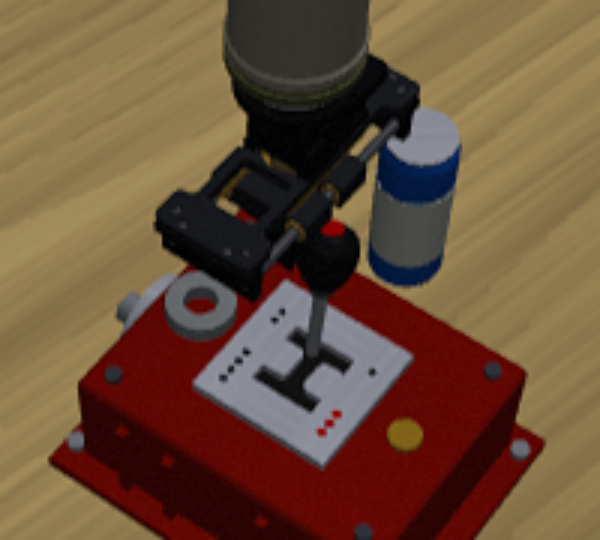

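```bash
sed -i 's/m=((im.*/m=((im[:,:,0]>im[:,:,1:].max(2)+75)).astype(np.uint8)/' h.py
python3 - <<'E'
from bench import r
from h import *
look(r,"s3",[-.245,-.1])
c=r.camera("scene")
print("ref",least_squares(lambda x:scap(c,x)-[342.3,172.3],[-.24,-.2]).x)
for sh in(-.2,-.1,-.05,0): print(sh,scap(c,[-.25,sh]))
E
```

```text
3.35 tcp [-44.2  38.6 170.5] F [-2.2  0.5  2.1]
6 [320.66666667 171.33333333] sel,shift [-0.14480366 -0.39604421]
34 [350.64705882 175.82352941] sel,shift [-0.24610317 -0.07038805]
73 [332.31506849 193.10958904] sel,shift [ 0.07396403 -0.0777187 ]
158 [361.06329114 197.8164557 ] sel,shift [-0.06747369  0.19002638]
7 [321.         200.42857143] sel,shift [ 0.20838926 -0.12782766]
ref [-0.24097598 -0.17682931]
-0.2 [341.04326261 171.23386517]
-0.1 [348.61236839 174.53534208]
-0.05 [352.39452346 176.4683375 ]
0 [356.16086804 178.58417781]
```

```bash
python3 -m crank '[[[4,0,0,0,-1],[8,0,0,0,-1],[11,0,0,0,-1],[12,0,0,0,-1],[12,0,0,0,-1]]]'
python3 - <<'E'
from bench import r
from h import *
look(r,"s4",[-.245,0])
E
```

```text
time: 3.95
ee_pos: [0.4964, 0.1357, 0.1705]
eef_rot: [0.994, 0.108, 0.0, -0.0]
ft_force: [-3.4, 0.1, 2.4]
width: 0.0004
grip_force: 1.3
3.95 tcp [-32.2  38.4 170.5] F [-3.4  0.1  2.4]
4 [327.75 175.75] sel,shift [-0.10700179 -0.27082451]
34 [356.14705882 178.61764706] sel,shift [-2.49436814e-01  2.01666116e-04]
29 [341.24137931 194.17241379] sel,shift [0.03205081 0.00614823]
199 [366.03517588 201.25628141] sel,shift [-0.07259026  0.25255086]
```

```bash
python3 -m crank '[[[-15,0,0,0,-1],[-35,0,0,0,-1],[-35,-30,0,0,-1],[-35,-57,0,0,-1],[0,-57,0,0,-1],[32,-57,0,0,-1],[32,-57,0,0,-1],[32,-45,0,0,-1],[32,-45,0,0,-1]]]'
python3 - <<'E'
from bench import r
from h import *
look(r,"s5",[-.245,0])
E
```

```text
time: 4.9
ee_pos: [0.5181, 0.1843, 0.1703]
eef_rot: [0.994, 0.107, -0.0, 0.001]
ft_force: [0.4, -0.2, 0.4]
width: 0.0005
grip_force: 0.0
4.9 tcp [ -0.7  81.3 170.3] F [ 0.4 -0.2  0.4]
173 [333.4566474  190.45086705] sel,shift [ 0.03979374 -0.08796553]
198 [366.1969697  201.22727273] sel,shift [-0.07421243  0.25360463]
```

View pics/s5.png

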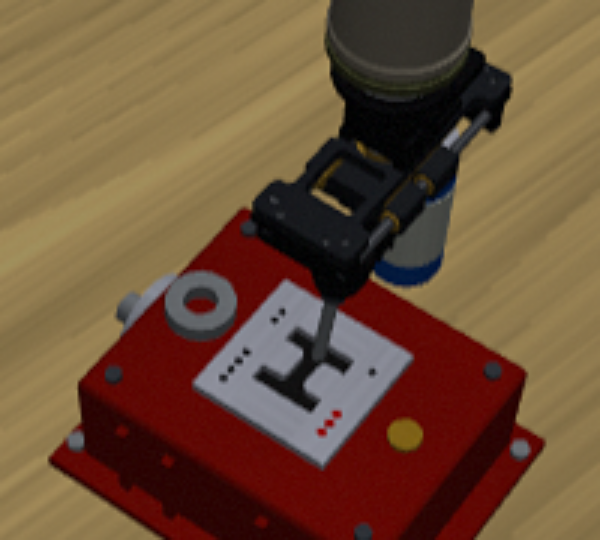

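```bash
python3 -m crank '[[[0,4,0,0,-1],[0,7,0,0,-1],[0,10,0,0,-1],[0,13,0,0,-1]]]'
```

```text
time: 5.35
ee_pos: [0.5206, 0.175, 0.1715]
eef_rot: [0.994, 0.108, 0.001, -0.001]
ft_force: [-1.8, 4.2, 5.1]
width: 0.0006
grip_force: 2.9
```

```bash
python3 -m crank '[[[0,3,0,0,-1],[0,6,0,0,-1],[0,9,0,0,-1],[0,12,0,0,-1],[0,12,0,0,-1]]]'
python3 - <<'E'
from bench import r
from h import *
look(r,"s6",[-.1,0])
E
```

```text
time: 5.85
ee_pos: [0.5234, 0.162, 0.1709]
eef_rot: [0.994, 0.107, 0.0, -0.0]
ft_force: [-0.0, 3.1, 3.8]
width: 0.0007
grip_force: 2.2
5.85 tcp [ -0.2  58.4 170.9] F [-0.   3.1  3.8]
121 [323.54545455 197.23140496] sel,shift [ 0.16365262 -0.12670818]
266 [366.09774436 203.04887218] sel,shift [-0.05535532  0.26535563]
```

View pics/s6.png

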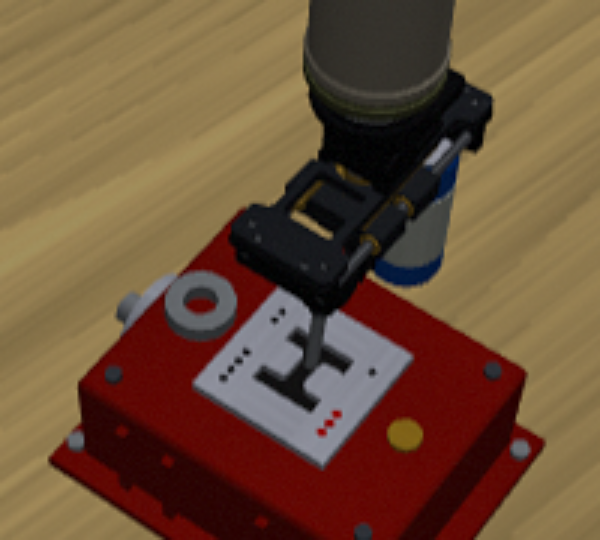

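```bash
python3 -m crank '[[[0,4,0,0,-1],[0,8,0,0,-1],[0,12,0,0,-1],[0,16,0,0,-1],[0,20,0,0,-1],[0,24,0,0,-1],[0,28,0,0,-1]]]'
python3 -m crank '[[[0,4,0,0,-1],[0,8,0,0,-1],[0,12,0,0,-1],[0,16,0,0,-1],[0,20,0,0,-1],[0,24,0,0,-1],[0,24,0,0,-1]]]'
python3 - <<'E'
from bench import r
from h import *
look(r,"s7",[.2,0])
E
```

```text
time: 6.6
ee_pos: [0.5292, 0.1342, 0.1705]
eef_rot: [0.994, 0.107, -0.0, 0.0]
ft_force: [-0.7, 4.0, 3.9]
width: 0.0007
grip_force: 2.0
time: 7.3
ee_pos: [0.5345, 0.1102, 0.1703]
eef_rot: [0.994, 0.107, -0.0, 0.0]
ft_force: [0.4, 0.9, 0.3]
width: 0.0006
grip_force: 0.4
7.3 tcp [ -0.5   5.4 170.3] F [0.4 0.9 0.3]
61 [313.2295082  181.04918033] sel,shift [ 0.03333705 -0.36613872]
34 [325.85294118 192.14705882] sel,shift [ 0.09974673 -0.14320222]
32 [356.40625 201.21875] sel,shift [0.00096703 0.1775777 ]
99 [306.45454545 219.38383838] sel,shift [ 0.4591971  -0.15090973]
```

View pics/s7.png

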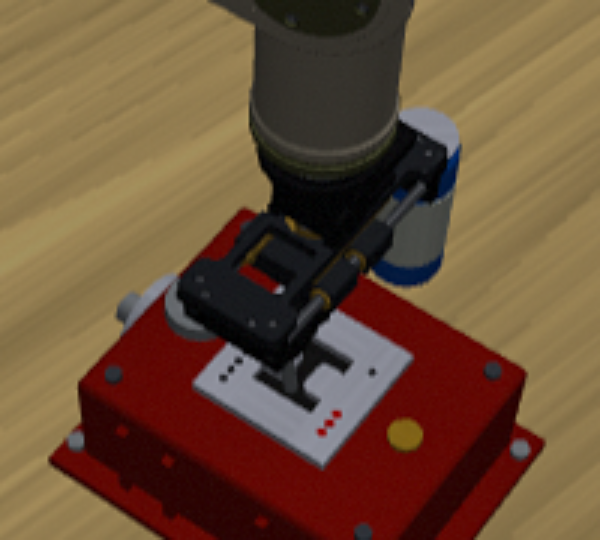

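```bash
python3 -m crank '[[[0,2,0,0,-1],[0,4,0,0,-1],[0,6,0,0,-1],[0,6,0,0,-1]]]'
python3 -m crank '[[[0,1,0,0,-1],[0,2,0,0,-1],[0,2,0,0,-1]]]'
```

```text
time: 7.75
ee_pos: [0.5355, 0.105, 0.1703]
eef_rot: [0.994, 0.107, -0.0, 0.0]
ft_force: [-1.0, 1.5, -1.7]
width: 0.0004
grip_force: 0.7
time: 8.05
ee_pos: [0.536, 0.1033, 0.1705]
eef_rot: [0.994, 0.108, -0.0, 0.0]
ft_force: [-1.0, 2.4, -0.0]
width: 0.0007
grip_force: 0.9
```

```bash
python3 -m crank '[[[0,-15,0,0,-1],[0,-25,0,0,-1],[-35,-25,0,0,-1],[-70,-25,0,0,-1],[-70,0,0,0,-1],[-70,38,0,0,-1],[-70,38,0,0,-1],[-70,38,0,0,-1]]]'
python3 - <<'E'
from bench import r
from h import *
look(r,"s8",[.24,0])
E
```

```text
time: 8.85
ee_pos: [0.4758, 0.0514, 0.1707]
eef_rot: [0.994, 0.107, 0.0, 0.0]
ft_force: [0.1, 0.3, 0.1]
width: 0.0005
grip_force: 0.0
8.85 tcp [-70.3 -39.5 170.7] F [0.1 0.3 0.1]
829 [327.8371532  198.76115802] sel,shift [ 0.15522978 -0.07621586]
5 [309.4 201.2] sel,shift [ 0.27672869 -0.24010422]
64 [329.875    206.734375] sel,shift [ 0.2186907  -0.00261547]
```

View pics/s8.png

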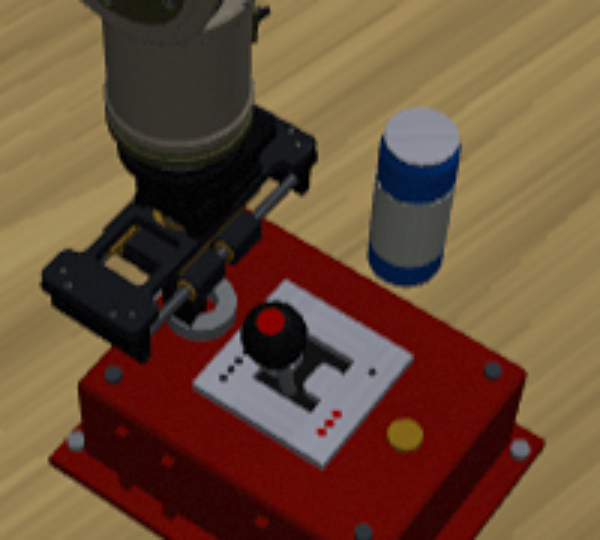

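```bash
python3 -m crank '[[[20,-1,0,0,-1],[32,-1,0,0,-1],[36,-1,0,0,-1],[39,-1,0,0,-1],[42,-1,0,0,-1],[45,-1,0,0,-1],[48,-1,0,0,-1],[51,-1,0,0,-1],[54,-1,0,0,-1],[57,-1,0,0,-1],[57,-1,0,0,-1]]]'
python3 -m crank '[[[3,0,0,0,-1],[6,0,0,0,-1],[9,0,0,0,-1],[12,0,0,0,-1],[12,0,0,0,-1]]]'
python3 - <<'E'
from bench import r
from h import *
look(r,"s9",[.24,.16])
E
```

```text
time: 10.0
ee_pos: [0.5316, 0.0645, 0.1706]
eef_rot: [0.994, 0.108, 0.0, -0.0]
ft_force: [-2.6, 0.4, 1.7]
width: 0.0004
grip_force: 1.2
time: 10.5
ee_pos: [0.5434, 0.0664, 0.1703]
eef_rot: [0.994, 0.107, 0.0, 0.0]
ft_force: [-0.8, -0.8, 0.9]
width: 0.0008
grip_force: 0.6
10.5 tcp [ -1.1 -39.3 170.3] F [-0.8 -0.8  0.9]
196 [361.99489796 200.95408163] sel,shift [-0.04332574  0.21916622]
8 [315.75  211.125] sel,shift [ 0.33552983 -0.10596665]
66 [343.84848485 216.93939394] sel,shift [0.22819882 0.18418829]
64 [365.078125 239.328125] sel,shift [0.28755804 0.50657601]
6 [352.  237.5] sel,shift [0.35876658 0.39102162]
38 [317.39473684 241.71052632] sel,shift [0.59218607 0.11353414]
6 [349.  240.5] sel,shift [0.40415997 0.3888342 ]
3 [347. 243.] sel,shift [0.43864635 0.39113423]
```

Shift is about 0.184 and select about 0.228, so the lever is in the third slot. I push about 11 mm further to bring it home.

```bash
python3 -m crank '[[[2,0,0,0,-1],[4,0,0,0,-1],[6,0,0,0,-1],[8,0,0,0,-1],[8,0,0,0,-1]]]'
python3 -m crank '[[[1,0,0,0,-1],[2,0,0,0,-1],[3,0,0,0,-1],[3,0,0,0,-1]]]'
python3 - <<'E'
from bench import r
from h import *
look(r,"s10",[.24,.25])
E
```

```text
time: 11.05
ee_pos: [0.5509, 0.0689, 0.1704]
eef_rot: [0.994, 0.108, 0.0, -0.0]
ft_force: [-2.3, -0.7, -0.9]
width: 0.0006
grip_force: 1.4
time: 11.45
ee_pos: [0.553, 0.0694, 0.1702]
eef_rot: [0.994, 0.108, -0.001, 0.0]
ft_force: [-7.5, -2.3, -1.4]
width: 0.0004
grip_force: 3.5
11.45 tcp [  8.9 -38.4 170.2] F [-7.5 -2.3 -1.4]
238 [367.7394958  204.21428571] sel,shift [-0.05748362  0.28603593]
69 [348.69565217 220.23188406] sel,shift [0.22710087 0.24532979]
212 [367.16509434 238.8254717 ] sel,shift [0.26753851 0.51908349]
6 [352.  237.5] sel,shift [0.35876658 0.39102162]
6 [349.  240.5] sel,shift [0.40415997 0.3888342 ]
53 [324.71698113 246.16981132] sel,shift [0.59155131 0.21904583]
6 [347.  243.5] sel,shift [0.44315972 0.39486935]
```

Force has risen to 7.5 N with shift at 0.245, so the lever is home. I retreat and check.

```bash
python3 -m crank '[[[-10,0,0,0,-1],[-35,0,0,0,-1],[-70,0,0,0,-1],[-70,0,-30,0,-1],[-70,0,-60,0,-1],[-70,0,-60,0,-1],[-70,0,-60,0,-1]]]'
python3 - <<'E'
from bench import r
from h import *
look(r,"s11",[.24,.25])
E
```

```text
time: 12.2
ee_pos: [0.486, 0.0546, 0.2313]
eef_rot: [0.994, 0.107, 0.002, 0.001]
ft_force: [-0.4, 0.2, -0.1]
width: 0.0003
grip_force: 0.0
12.2 tcp [-59.7 -38.5 231.3] F [-0.4  0.2 -0.1]
114 [324.30701754 197.78070175] sel,shift [ 0.164953   -0.11560848]
413 [361.07748184 201.07021792] sel,shift [-0.03511389  0.21286   ]
72 [348.54166667 220.13888889] sel,shift [0.22725496 0.24347515]
211 [367.20853081 238.80094787] sel,shift [0.26698583 0.51924126]
6 [352.  237.5] sel,shift [0.35876658 0.39102162]
6 [349.  240.5] sel,shift [0.40415997 0.3888342 ]
62 [324.24193548 245.58064516] sel,shift [0.58891109 0.21008112]
6 [347.  243.5] sel,shift [0.44315972 0.39486935]
```

View pics/s11.png

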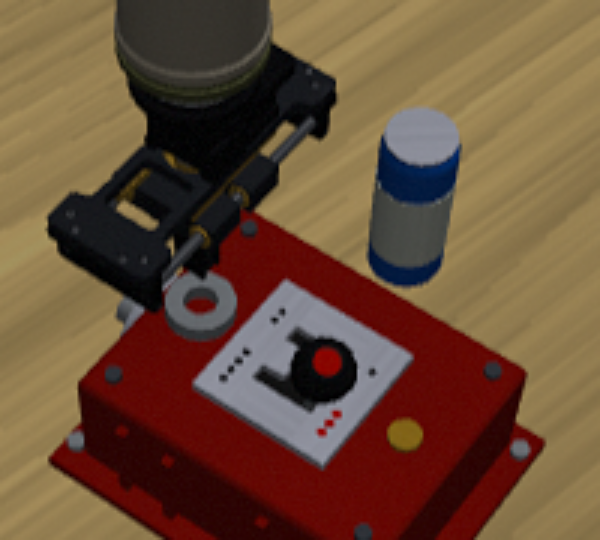

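The knob (cap at about 348.5, 220) leans right and forward with select 0.227 and shift 0.243. The bearing and can have not moved, and the gripper is clear.

```bash
python3 -c "
from bench import r
print(r.close_job())"
```

```text
the job is handed in; nothing more can be done
None
```

The gearbox is in third gear: by camera, select is about 0.23 rad and shift about 0.24 rad. The bearing and oil can stayed in place, the arm never went near the screwdriver, and the job was handed in with the gripper clear, but no verdict came back.

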